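# Draw the rolling pin out of its half-lidded box

### The job

Fetch the rolling pin out of its wooden box, ready for rolling out on the chopping board: slide the box's sliding half lid by its knob fully back to its stop, and draw the pin out on the slant through the half that is then open (it is longer than the opening) without jamming it hard against the box. Carry it over the chopping board and finish while still holding it there, level, about a hand's breadth above the board and touching nothing but the gripper. Leave the lid open and leave the two tins and two jars beside the box and board standing where they are.

Things in the scene. Friction and masses are not known exactly. Their poses are not given: they have to be found in the camera images.
- rolling_pin: Loose pale wooden rolling pin, 0.18 kg, 280 mm long: round barrel 38 mm across, 170 mm long, and at each end a turned handle 15-20 mm across, 54 mm long. Origin at its middle on the axis, own y axis along it. It starts lying along the box, axis 30 mm above the worktop, kept from rolling by two strips on the floor; it can be slid lengthwise. Its middle lies 6 to 26 mm from the box's towards -y
- pin_head (a point): the tip of the rolling pin's handle at its -y end, on the axis, 140 mm from the middle; at the start the end nearest the mouth end of the box
- pin_tail (a point): the tip of the rolling pin's handle at its +y end, on the axis, 140 mm from the middle; at the start hidden under the fixed half lid
- pin_box: Low wooden box, fixed, 160 mm wide (x), 360 mm long (y). Origin on the worktop under its middle; +y points to its half with the fixed lid, -y to its mouth end (robot's right). Heights above worktop: floor 10, cradle strips at x = +-12 to 16 up to 15, end walls 80, long sides and rails 94. Inside 340 mm long, 140 mm wide (128 between the rails at the top)
- mouth_end (a point): Middle of the top of the box's end wall at its -y end: at y = -175 mm of the box, 80 mm above the worktop; the wall is 10 mm thick (y = -180 to -170)
- half_lid_edge (a point): Middle of the lower front edge of the fixed half lid, at y = 0 of the box, 74 mm above the worktop; this panel (underside 74, top 80 mm up) covers y = 0 to +176 mm. Even with the sliding lid fully back, only y = -170 to -9 mm is open: the pin is longer than that
- lid (a joint): Sliding half lid, a panel 182 mm long, 82 to 88 mm above the worktop, running above the fixed half. 0 = shut, 0.170 (m) = fully back at its stop; it slides along the box's +y, starts 0 to 50 mm ajar, takes 1 to 2 N and stays where it is left
- knob (a point): Centre of the turned wooden knob in the middle of the sliding lid, 103 mm above the worktop. The knob stands from 88 to 118 mm up, 18 mm across at its neck, 27 mm at its widest (110 mm up). Shut, it is at y = -88 mm of the box, fully back at y = +82 mm
- board: wooden chopping board lying flat, fixed, 200 (x) by 260 (y) by 22 mm, right of the box. Origin at the middle of its underside on the worktop; a wall shelf about 0.36 m up overhangs the worktop behind it
- flat_tin: flat round tin, 86 mm across, 40 mm high, in front of the box or between box and board; loose bystander, origin at the middle of its underside
- small_tin: round tin, 75 mm across, 58 mm high, in the other of these two places; loose bystander, origin at the middle of its underside
- honey_jar: squat glass jar with a yellow lid, 67 mm across, 82 mm high, standing behind and between the box and the board; loose bystander, origin at the middle of its underside
- spice_a: small spice jar, 42 mm across, 96 mm high, behind the left end of the box; loose bystander, origin at the middle of its underside

How it is judged:
On the way, in this order (a step that is already met when the one before it is completed fails the run):
1. the sliding lid is fully back, at its stop, with the pin still in the box (value of joint lid above 0.16 m and z of pin_head in the frame of pin_box below 0.07 m), for 0.2 s.
2. the pin stands on the slant in the opening: its near handle is up above the mouth-end wall while its far handle is still under the fixed half lid (z of pin_head in the frame of pin_box above 0.085 m and y of pin_tail in the frame of pin_box above 0 m and z of pin_tail in the frame of pin_box below 0.074 m), for 0.05 s.
At the end, for the whole second after the job is handed in: The gripper holds the rolling pin still over the chopping board: its middle is above the board's outline, 80 to 250 mm above the worktop, its axis within 15 degrees of level, the fingers press on it, and it touches neither box nor board; the lid is still open by at least 155 mm (value of joint lid above 0.155 m and height (world z) of rolling_pin between 0.08 and 0.25 m and angle between rolling_pin's own y axis and vertical between 1.31 and 1.83 rad and x of rolling_pin in the frame of board between -0.1 and 0.1 m and y of rolling_pin in the frame of board between -0.13 and 0.13 m and contact force between rolling_pin and the fingers above 1 N and contact force between rolling_pin and pin_box below 0.3 N and contact force between rolling_pin and board below 0.3 N and linear speed of rolling_pin below 0.05 m/s); the arm keeps its last pose, push and grip.
It fails at once if one of the two tins or two jars beside box and board is shifted by more than 30 mm (distance of any of flat_tin, small_tin, honey_jar, spice_a from where it was at the start of the episode above 0.03 m).
It fails at once if the pin is jammed against the box with more than 40 N (contact force between rolling_pin and pin_box above 40 N).
It also fails if it takes over 54 s, if anything falls off the work surface, if the arm or the gripper's body presses on something with over 40 N, if the wrist force passes 120 N, or if a joint passes its speed limit or range.

### The arm

A 6-joint arm with a two-finger parallel gripper is mounted at the origin on a cart in front of the work surface, level with it; the furniture and walls round the work are solid. World frame = base frame: x ahead of the robot, y to its left, z up, the work surface at z = 0. Lengths are in m, angles in rad, forces in N, time in s.
With the tool pointing down it reaches from about 0.35 to 0.8 m from the base axis. Payload 7.3 kg.
Tool frame: the origin (TCP) lies between the finger pads; the fingertips stand 25 mm ahead of it and the grasp point (between the pads) lies 6 mm ahead of it (r.tip_extent is the distance from the TCP to the fingertips, in m); z points along the fingers, y is the line along which they close (so a half turn about z gives the same grasp; the last joint's range is limited). The gripper opens to 85 mm and grips with 20 to 120 N. Pads are 22 mm wide; open, the fingers measure 114 mm over their backs; the gripper's body (76 mm by 85 mm) begins 54 mm behind the grasp point. The pads swing forward as they close: fully open they stand 13 mm farther back than shut.
Start: joints at [-1.33, 0.342, 1.524, -0, 1.275, -0.146], TCP at [0.198, -0.486, 0.256] pointing down, gripper open.
Joint ranges: [-2.53, 2.53], [-0.77, 2.02], [0.04, 2.7], [-1, 4.14], [0.28, 2.66], [-3.11, 3.11]. Speed limits (rad/s): [2.57, 2.57, 3.14, 3.14, 3.14, 3.14].

### API

Orientations are given as a unit quaternion [x, y, z, w].
In Python, from workcell import r, command_gripper, optics gives the robot as it stands. The module is installed in compiled form; this text tells all that it offers. Calls block until the motion is done:
- r.reach(position, orientation): joint-space move of the TCP to a pose.
- r.move_straight(position, orientation=None, speed=0.15, max_force=None): straight line of the TCP; orientation=None keeps the orientation; speed is the mean speed in m/s. With max_force (N) it stops when the force on the tool has changed by that much, and returns True; else False.
- r.movej(angles): joint-space move.
- command_gripper(opening, force=None): finger opening in m; force is the grip in N (None keeps the last); returns when the fingers have stopped.
- r.hold(seconds).
- r.solve_ik(position, orientation): joint angles nearest the present ones, or None.
- r.read_state(): the state.
- optics.get_image(name): name is "side" or "top"; returns (picture, depth): 420x560x3 uint8, red, green, blue; 420x560 float32, m along the optical axis (not along the pixel's ray), 0 where there is no reading.
- optics.camera_model(name): a dict with "K" (3x3 intrinsics, pixels), "k1" (the pictures are not rectified: a ray, as slopes to the right and down, at radius r is drawn at 1 + k1 r^2 times it, then the intrinsics apply), "R" (3x3) and "t" (3): a world point X has camera coordinates R X + t. Camera axes: x right, y down, z forward; pixel columns grow to the right and rows downward; lengths in m; the calibration is good to about 2 mm. A picture is of the moment at which its call begins. camera_model takes no time and is no camera call.
A pose or a line that the arm cannot do raises r.PlanningError and nothing moves.
- r.finish_job(): hands the job in; it is judged then, once.
The state is a dict: "time_s": time; "joint_positions": joint angles; "dq": joint speeds; "tau": joint torques, N m; "eef_pos": TCP position; "eef_rot": TCP orientation; "contact_force": force on the tool from outside, world axes, zero at the start; "torque": the same for the moment, N m; "grip_width": finger opening in m; "grip_force": force on a finger pad.
Only numpy, scipy, OpenCV 4.12 (cv2) and the standard library are available. Lean on these libraries where they do the work, as an engineer would, in place of code of your own. Each camera call takes 0.05 s, during which the arm holds its last target. There are 200 camera calls.

## Working session

There is one attempt and no reset: what is moved stays moved. The work goes in short steps, each a Python script; the robot and the scene stay as the last script left them, time stands still between calls to the robot, and variables do not carry over. Pictures are saved under pics/ and viewed, at most 10 in all, crops included, and the job is handed in when it is done.

```bash
mkdir -p pics
cat > h.py <<'E'
import numpy as np, cv2
from workcell import r, command_gripper, optics
def ray(name,u,v):
    m=optics.camera_model(name);K=np.array(m["K"]);k=m["k1"]
    d=np.array([(u-K[0,2])/K[0,0],(v-K[1,2])/K[1,1]]);s=d.copy()
    for _ in range(30): s=d/(1+k*(s@s))
    R=np.array(m["R"]);t=np.array(m["t"])
    return -R.T@t, R.T@np.array([s[0],s[1],1.]), R, t
def at_z(name,u,v,z):
    o,d,_,_=ray(name,u,v); return o+d*(z-o[2])/d[2]
def at_d(name,u,v,dep):
    o,d,_,_=ray(name,u,v); return o+d*dep
E
python3 - <<'E'
from h import *
for n in("top","side"):
    p,d=optics.get_image(n); cv2.imwrite(f"pics/{n}0.png",cv2.resize(p[:,:,::-1],(800,600),interpolation=cv2.INTER_CUBIC)); np.save(f"{n}0.npy",d)
    m=optics.camera_model(n); print(n,m, -np.array(m["R"]).T@m["t"])
print(r.read_state())
E
```

```text
top {'K': array([[445.42179584,   0.        , 280.87223157],
       [  0.        , 445.42179584, 207.49752899],
       [  0.        ,   0.        ,   1.        ]]), 'k1': -0.09801907808864946, 'R': array([[-3.21699328e-03, -9.99994578e-01,  7.03753036e-04],
       [-9.89759465e-01,  3.08363232e-03, -1.42711923e-01],
       [ 1.42708979e-01, -1.15564953e-03, -9.89764018e-01]]), 't': array([-0.01252286,  0.50095637,  1.38905069])} [ 0.29755602 -0.0124623   1.44633365]
side {'K': array([[475.69348064,   0.        , 278.60112517],
       [  0.        , 475.69348064, 216.24088763],
       [  0.        ,   0.        ,   1.        ]]), 'k1': -0.12290308351121233, 'R': array([[-0.24301104, -0.96997388,  0.00981378],
       [-0.53878548,  0.12655711, -0.83288265],
       [ 0.80663241, -0.2076872 , -0.55336261]]), 't': array([0.10232906, 0.31656084, 1.08805813])} [-0.68223747  0.28516923  0.86474449]
{'time_s': 0.1, 'joint_positions': array([-1.33002631e+00,  3.42654999e-01,  1.52490281e+00,  1.87804720e-06,
        1.27539221e+00, -1.46037964e-01]), 'dq': array([-0.0003604 , -0.00138077, -0.00251777,  0.00076025, -0.00053821,
        0.00278567]), 'tau': array([ 1.09339799e-03, -4.34447694e+01, -2.46491343e+01, -2.29009802e-04,
        4.67019519e-03, -7.93441046e-06]), 'eef_pos': array([ 0.19797527, -0.48590414,  0.25570094]), 'eef_rot': array([ 9.81355500e-01,  1.92200213e-01, -3.12371737e-05, -6.77960816e-04]), 'contact_force': array([-1.47251755,  0.52905878, -0.33977474]), 'torque': array([-0.00370432, -0.01117416,  0.04997945]), 'grip_force': 0.0, 'grip_width': 0.08528913307403177}
```

View pics/top0.png

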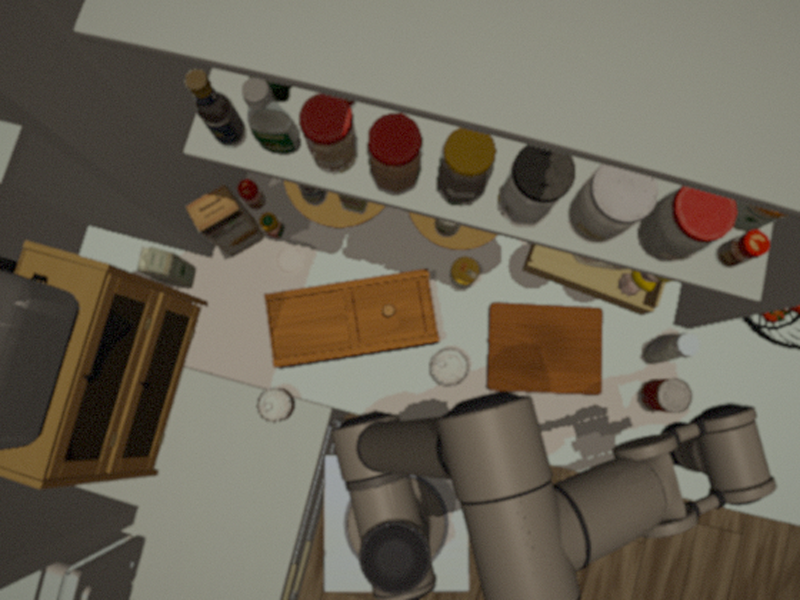

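View pics/side0.png

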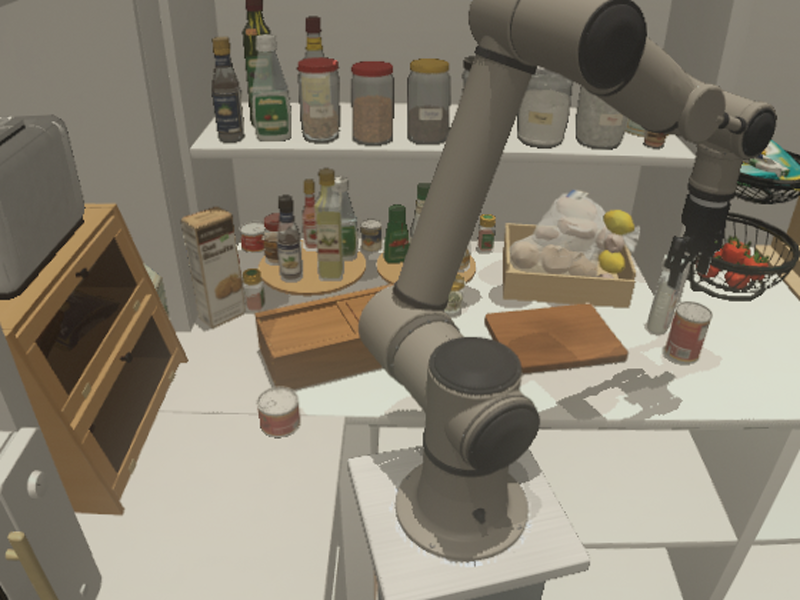

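The top picture shows the box with corners near (265,293), (428,269), (438,343), (275,366), the knob at (389,311) and the board centred near (545,349). The tins are at (275,404) and (449,366), the honey jar at (465,271) and the spice jar at (270,224). I'll enlarge the box area next.

Run:
```python
from h import *
p=cv2.imread("pics/top0.png")
c=cv2.resize(p[250:420,245:625],(798,357),interpolation=cv2.INTER_CUBIC)
cv2.imwrite("pics/crop0.png",c)
D=np.load("top0.npy")
f=560/800
def A(u,v,z): return at_z("top",(u+.5)*f-.5,(v+.5)*f-.5,z).round(4)
for nm,u,v,z in [("bl",265,293,.094),("br",428,269,.094),("fr",438,343,.094),("fl",275,366,.094),("knob",389,311,.118),("b1",489,303,.022),("b2",602,307,.022),("b3",602,394,.022),("b4",487,390,.022),("tinL",275,404,.05),("tinM",449,366,.05),("honey",465,271,.082),("spice",270,224,.096)]:
    uu,vv=int(u*f),int(v*f); print(nm,A(u,v,z),at_d("top",uu,vv,D[vv,uu]).round(3))
```

```text
bl [0.5014 0.2805 0.094 ] [0.515 0.301 0.004]
br [ 0.5527 -0.0716  0.094 ] [ 0.571 -0.074 -0.   ]
fr [ 0.3927 -0.0914  0.094 ] [ 0.399 -0.096 -0.001]
fl [0.3445 0.2551 0.094 ] [0.345 0.257 0.091]
knob [0.4587 0.0123 0.118 ] [0.46  0.013 0.117]
b1 [ 0.4878 -0.2122  0.022 ] [ 0.491 -0.215 -0.005]
b2 [ 0.4776 -0.4712  0.022 ] [ 0.482 -0.476  0.004]
b3 [ 0.2812 -0.4627  0.022 ] [ 0.283 -0.47  -0.003]
b4 [ 0.2926 -0.2036  0.022 ] [ 0.292 -0.204  0.003]
tinL [0.2634 0.2622 0.05  ] [0.266 0.262 0.057]
tinM [ 0.3453 -0.1175  0.05  ] [ 0.346 -0.118  0.034]
honey [ 0.5504 -0.1529  0.082 ] [ 0.552 -0.152  0.08 ]
spice [0.654  0.2736 0.096 ] [0.655 0.272 0.101]
```

View pics/crop0.png

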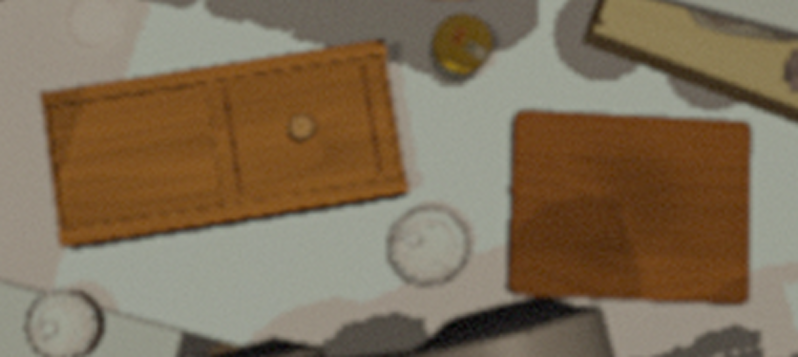

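The refined corners agree with the given sizes: length about 0.355 and width about 0.159. The box centre is about (0.448, 0.093), yaw about 8.1°, and the knob lies on the box axis at y = -0.081. The height readings show the flat tin stands between box and board. Next I open the lid.

```bash
cat >> h.py <<'E'
from scipy.spatial.transform import Rotation as Rn
YAW=0.1415; C=np.array([.448,.093,0]); B=Rn.from_euler('z',YAW).as_matrix()
def W(p): return C+B@np.array(p)
def inbox(P): return B.T@(np.array(P)-C)
def ori(tilt, sgn):  # tilt>0: head(-y) up rotation, fingers then point towards -y
    y=np.array([sgn,0,0.]); z=np.array([0,0,-1.]); M=np.column_stack([np.cross(y,z),y,z])
    return Rn.from_matrix(B@Rn.from_euler('x',-tilt).as_matrix()@M).as_quat()
E
python3 - <<'E'
from h import *
k=inbox([.4587,.0123,.118]);print(k)
for s in(1,-1):
    for p,t in[((0,-.08,.2),0),((0,.08,.12),0),((0,-.09,.05),-.35),((0,-.1,.2),.6)]:
        print(s,p,t,r.solve_ik(W(p),ori(t,s)))
# shelf front edge
f=.7
for u,v in[(190,155),(410,205),(600,258),(760,298)]: print(at_z("top",u*f,v*f,.36).round(3))
E
```

```text
[-0.00078792 -0.08140245  0.118     ]
1 (0, -0.08, 0.2) 0 [-1.37010417e-01  2.81714756e-01  1.78217583e+00 -4.44089210e-16
  1.07770207e+00 -2.78510417e-01]
1 (0, 0.08, 0.12) 0 [ 2.12114488e-01  4.09209273e-01  1.85659147e+00 -4.44089210e-16
  8.75791914e-01  7.06144883e-02]
1 (0, -0.09, 0.05) -0.35 [-0.35414722  0.57921059  1.88794546  0.3997266   0.88683629 -0.78311675]
1 (0, -0.1, 0.2) 0.6 [ 0.17509399  0.35895852  1.83297632 -0.69110504  1.08728506  0.40781803]
-1 (0, -0.08, 0.2) 0 [-1.37010417e-01  2.81714756e-01  1.78217583e+00 -4.44089210e-16
  1.07770207e+00  2.86308224e+00]
-1 (0, 0.08, 0.12) 0 [ 2.12114488e-01  4.09209273e-01  1.85659147e+00 -4.44089210e-16
  8.75791914e-01 -3.07097817e+00]
-1 (0, -0.09, 0.05) -0.35 [-0.35414722  0.57921059  1.88794546  0.3997266   0.88683629  2.3584759 ]
-1 (0, -0.1, 0.2) 0.6 [ 0.17509399  0.35895852  1.83297632 -0.69110504  1.08728506 -2.73377463]
[0.714 0.368 0.36 ]
[ 0.617 -0.03   0.36 ]
[ 0.521 -0.363  0.36 ]
[ 0.449 -0.654  0.36 ]
```

Run:
```python
from h import *
q=ori(0,1)
r.reach(W((-.001,-.081,.20)),q); command_gripper(.06,30)
print(r.move_straight(W((-.001,-.081,.120)),q,speed=.12,max_force=15))
command_gripper(.01,30); s=r.read_state(); print(s["grip_width"],inbox(s["eef_pos"]))
print(r.move_straight(W((-.001,.092,.120)),q,speed=.08,max_force=14))
r.hold(.3); s=r.read_state(); print(inbox(s["eef_pos"]),s["contact_force"])
command_gripper(.06,30); r.move_straight(W((-.001,.08,.22)),q,speed=.2)
r.reach(W((0,.15,.35)),q)
p,d=optics.get_image("top"); np.save("top1.npy",d)
cv2.imwrite("pics/top1.png",cv2.resize(p[175:295,170:330][:,:,::-1],(800,600),interpolation=cv2.INTER_CUBIC))
print(r.read_state()["time_s"])
```

```text
False
0.02428756102932346 [ 0.00162466 -0.08146159  0.12127177]
True
[-9.41071920e-05  8.26485903e-02  1.21200322e-01] [-0.83013087 -3.86664687  5.40777814]
7.65
```

View pics/top1.png

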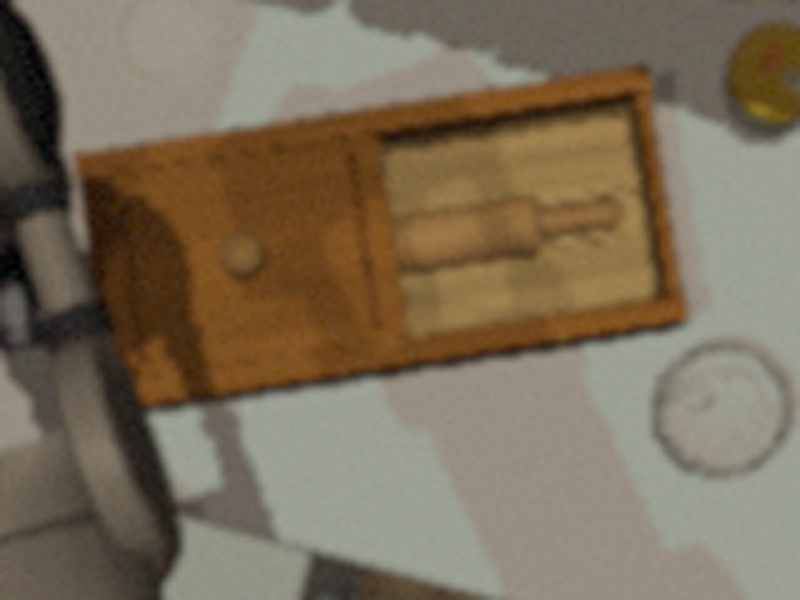

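The lid is at its stop, with the knob at box y of about +0.082. The pin shows its head tip at crop (620,211) and its barrel end at (538,228). Now I locate the pin and plan the slanted extraction in the box's y-z plane.

```bash
cat > plan.py <<'E'
from h import *
from scipy.sparse import coo_matrix
from scipy.sparse.csgraph import dijkstra
def cv(u,v): return 170+(u+.5)/5-.5, 175+(v+.5)/5-.5
for n,u,v,z in[("tip",621,211,.030),("barrel_end",539,228,.030),("bar_top",537,198,.03),("bar_bot",541,256,.03),("mouth in top",640,105,.08),("mouth in bot",664,296,.08)]: print(n,inbox(at_z("top",*cv(u,v),z)).round(4))
E
cat > plan2.py <<'E'
from plan import *
import sys
RECT=np.array([[-.4,.4,-.1,.010],[-.180,-.170,0,.080],[0,.176,.074,.080],[-.009,.173,.082,.088],[.17,.18,0,.08]])
KNOB=np.array([[.068,.096,.088,.118]])
def sdf(P,Rc):
    d=np.full(P.shape[:-1],9.)
    for a,b,c,e in Rc:
        dx=np.maximum(a-P[...,0],P[...,0]-b);dz=np.maximum(c-P[...,1],P[...,1]-e)
        d=np.minimum(d,np.hypot(np.maximum(dx,0),np.maximum(dz,0))+np.minimum(np.maximum(dx,dz),0))
    return d
def edge(a,b,n): return np.linspace(a,b,n)
# local frame: u toward head (world -y), v up
def pin():
    u=edge(-.14,.14,113); rr=np.where(abs(u)<=.085,.019,.010)
    return np.concatenate([np.c_[u,rr],np.c_[u,-rr],[[s*.085,t*.019] for s in(1,-1) for t in(1,-1)]])
def grip(g,phi,off): # phi: tool lean toward head side (tool back tilted to +u), off: grasp pt above axis
    w=edge(-.043,.043,30); h=edge(.052,.16,30); b=np.concatenate([np.c_[w,0*w+.052],np.c_[0*h-.043,h],np.c_[0*h+.043,h]])
    h=edge(-.019,.05,24); b=np.concatenate([b,np.c_[0*h-.013,h],np.c_[0*h+.013,h]])
    c,s=np.cos(phi),np.sin(phi)
    return np.array([g,0])+np.c_[b[:,0]*c+(b[:,1]+off)*s,-b[:,0]*s+(b[:,1]+off)*c]
ys=np.arange(-.30,.001,.005); zs=np.arange(.030,.20,.004); ths=np.radians(np.arange(0,61,2.5))
def world(L,y,z,t):
    return np.stack([y-(L[:,0]*np.cos(t)-L[:,1]*np.sin(t)), z+L[:,0]*np.sin(t)+L[:,1]*np.cos(t)],-1)
Y,Z=np.meshgrid(ys,zs,indexing='ij')
def clear(L,Rc):
    return np.stack([sdf(world(L,Y[...,None],Z[...,None],t),Rc).min(-1) for t in ths],-1)
def clearance(g,phi,off): return np.minimum(CP,clear(grip(g,phi,off),np.vstack([RECT,KNOB])))
CP=clear(pin(),RECT)
def solve(cl,y0):
    N=np.arange(cl.size).reshape(cl.shape); R,Cc,V=[],[],[]
    for dy in(-1,0,1):
     for dz in(-1,0,1):
      for dt in(-1,0,1):
        if (dy,dz,dt)==(0,0,0): continue
        sl=lambda d,n:(slice(max(0,-d),n-max(0,d)),slice(max(0,d),n-max(0,-d)))
        S=[sl(d,n) for d,n in zip((dy,dz,dt),cl.shape)]
        a=tuple(x[0] for x in S);b=tuple(x[1] for x in S)
        c=np.minimum(cl[a],cl[b]); ok=c>.0005
        L=np.hypot(np.hypot(dy*.005,dz*.004),dt*.0436*.1)
        R.append(N[a][ok]);Cc.append(N[b][ok]);V.append(L*(1+(.012/np.maximum(c[ok],.0005))**2))
    G=coo_matrix((np.concatenate(V),(np.concatenate(R),np.concatenate(Cc))),(cl.size,)*2).tocsr()
    s=N[np.abs(ys-y0).argmin(),0,0]
    D,P=dijkstra(G,indices=s,return_predecessors=True)
    Dg=D.reshape(cl.shape); tgt=N[:,-1,:][ :, :17].ravel()  # z top
    e=tgt[np.argmin(D[tgt])]
    path=[]
    while e>=0: path.append(e); e=P[e]
    ix=np.array(np.unravel_index(path[::-1],cl.shape)).T
    return ix,D.min() if 0 else Dg.ravel()[path[0]]
if __name__=="__main__":
    y0=float(sys.argv[1]) if len(sys.argv)>1 else -.016
    for g in(.05,.06,.07):
        for ph in(0,10,20,30):
            cl=clearance(g,np.radians(ph),.004)
            ix,c=solve(cl,y0)
            k=cl[tuple(ix.T)]
            # ignore start (cradle) clearance
            print(g,ph,"cost",round(float(c),3),"min clr",k[6:].min().round(4) if len(k)>6 else None, "start",k[0].round(4),len(ix))
E
python3 plan2.py
```

```text
tip [ 0.0024 -0.1503  0.03  ]
barrel_end [-0.0009 -0.0967  0.03  ]
bar_top [ 0.0184 -0.0982  0.03  ]
bar_bot [-0.0189 -0.0954  0.03  ]
mouth in top [ 0.0605 -0.1695  0.08  ]
mouth in bot [-0.0594 -0.1663  0.08  ]
0.05 0 cost 2.121 min clr 0.0021 start 0.001 51
0.05 10 cost 2.121 min clr 0.0021 start 0.001 51
0.05 20 cost 2.121 min clr 0.0021 start 0.001 51
0.05 30 cost 3.769 min clr 0.0021 start 0.0005 51
0.06 0 cost 2.121 min clr 0.0021 start 0.001 51
0.06 10 cost 2.121 min clr 0.0021 start 0.001 51
0.06 20 cost 2.121 min clr 0.0021 start 0.001 51
0.06 30 cost 3.769 min clr 0.0021 start 0.0005 51
0.07 0 cost 2.121 min clr 0.0021 start 0.001 51
0.07 10 cost 2.121 min clr 0.0021 start 0.001 51
0.07 20 cost 2.121 min clr 0.0021 start 0.001 51
0.07 30 cost 3.769 min clr 0.0021 start 0.0005 51
```

Run:
```python
from plan2 import *
for g,ph in((.065,0),(.065,15),(.065,22)):
    cg=clear(grip(g,np.radians(ph),.004),np.vstack([RECT,KNOB])); cl=np.minimum(CP,cg)
    ix,c=solve(cl,-.012); t=tuple(ix.T)
    print(g,ph,c,"grip min",cg[t].min())
    if ph==15:
        np.save("path.npy",np.c_[ys[ix[:,0]],zs[ix[:,1]],ths[ix[:,2]]])
        for i in range(0,len(ix),1):
            a,b,e=ix[i]; y,z,T=ys[a],zs[b],ths[e]
            print(np.round([y*1e3,z*1e3,np.degrees(T),1e3*CP[a,b,e],1e3*cg[a,b,e],1e3*(y+.14*np.cos(T)),1e3*(z-.14*np.sin(T)),1e3*(z+.14*np.sin(T))],1))
```

```text
tip [ 0.0024 -0.1503  0.03  ]
barrel_end [-0.0009 -0.0967  0.03  ]
bar_top [ 0.0184 -0.0982  0.03  ]
bar_bot [-0.0189 -0.0954  0.03  ]
mouth in top [ 0.0605 -0.1695  0.08  ]
mouth in bot [-0.0594 -0.1663  0.08  ]
0.065 0 2.1257567061896125 grip min 0.004999999999999999
0.065 15 2.1257567061896125 grip min 0.0021464650193312052
[-10.   30.    0.    1.    2.1 130.   30.   30. ]
[-10.   34.    0.    5.    6.1 130.   34.   34. ]
[-10.   38.    0.    9.   10.1 130.   38.   38. ]
[-15.   42.    2.5   9.3  17.4 124.9  35.9  48.1]
[-20.   46.    5.    9.7  24.6 119.5  33.8  58.2]
[-20.   50.    7.5   7.4  31.9 118.8  31.7  68.3]
[-25.   54.   10.    5.2  39.2 112.9  29.7  78.3]
[-25.   54.   12.5   3.9  42.5 111.7  23.7  84.3]
[-30.   58.   15.    2.1  49.8 105.2  21.8  94.2]
[-35.   58.   15.    2.1  49.8 100.2  21.8  94.2]
[-40.   62.   15.    3.   53.8  95.2  25.8  98.2]
[-45.   62.   15.    4.3  49.2  90.2  25.8  98.2]
[-50.   62.   15.    3.7  44.2  85.2  25.8  98.2]
[-55.   66.   17.5   4.4  39.4  78.5  23.9 108.1]
[-60.   66.   17.5   4.4  34.4  73.5  23.9 108.1]
[-65.   70.   17.5   
[... 1369 characters left out ...]
.2]
[-160.   158.    32.5   27.7   98.5  -41.9   82.8  233.2]
[-160.   162.    32.5   28.5  102.3  -41.9   86.8  237.2]
[-160.   166.    32.5   29.7  106.2  -41.9   90.8  241.2]
[-160.   170.    32.5   31.5  110.1  -41.9   94.8  245.2]
[-160.   174.    32.5   33.6  113.9  -41.9   98.8  249.2]
[-160.   178.    32.5   36.   117.8  -41.9  102.8  253.2]
[-160.   182.    32.5   38.7  121.7  -41.9  106.8  257.2]
[-160.   186.    32.5   40.9  125.6  -41.9  110.8  261.2]
[-160.   190.    32.5   42.5  129.5  -41.9  114.8  265.2]
[-160.   194.    32.5   44.3  133.5  -41.9  118.8  269.2]
[-160.   198.    32.5   46.5  137.4  -41.9  122.8  273.2]
0.065 22 2.1257567061896125 grip min 0.0012223564670913335
```

The pin's middle is at box y of about -0.012, consistent with the stated 6–26 mm. I refine the path on a finer grid, then grasp the barrel near its head end and draw it out under force guard.

```bash
cat > fine.py <<'E'
import plan2 as P; from plan2 import *
P.ys=ys=np.arange(-.18,.0001,.004); P.zs=zs=np.arange(.030,.131,.0025); P.ths=ths=np.radians(np.arange(0,37,1.25))
P.Y,P.Z=np.meshgrid(ys,zs,indexing='ij'); G,PHI,OFF=.065,np.radians(8),.007
CPf=P.clear(pin(),RECT); cg=P.clear(grip(G,PHI,OFF),np.vstack([RECT,KNOB]))
cl=np.minimum(CPf,cg)
# penalise small clearance strongly
ix,c=solve(cl,-.012)
path=np.c_[ys[ix[:,0]],zs[ix[:,1]],ths[ix[:,2]]]; k=cl[tuple(ix.T)]
print("min clr",k[2:].min(),len(path),"grip",cg[tuple(ix.T)].min())
# thin to waypoints: smooth, keep every 3rd, report interpolated clearance
from scipy.ndimage import uniform_filter1d
sm=uniform_filter1d(path,5,axis=0,mode='nearest'); sm[0]=path[0]
wp=np.vstack([sm[::3],sm[-1:]])
fi=np.linspace(0,len(wp)-1,300); F=np.c_[[np.interp(fi,range(len(wp)),wp[:,j]) for j in range(3)]].T
cc=np.array([sdf(world(pin(),*f),RECT).min() for f in F]); print("interp clr",cc[20:].min()*1e3, F[20+cc[20:].argmin()])
np.save("wp.npy",wp); print((wp*[1e3,1e3,57.3]).round(1))
E
python3 fine.py | tail -n +7
cat >> h.py <<'E'
G,PHI,OFF=.065,np.radians(8),.007
def tcp(y,z,T,x=0.):
    u=G+(OFF+.006)*np.sin(PHI); v=(OFF+.006)*np.cos(PHI)
    return W((x,y-(u*np.cos(T)-v*np.sin(T)),z+u*np.sin(T)+v*np.cos(T))), ori(T-PHI,1)
E
```

```text
min clr 0.002813309799814251 52 grip 0.006307532862620304
interp clr 1.5651502251858098 [-0.03078528  0.05770903  0.24026004]
[[ -12.    30.     0. ]
 [ -12.8   37.5    0.3]
 [ -16.    44.     2.5]
 [ -19.2   47.5    6.3]
 [ -22.4   51.5   10. ]
 [ -28.8   57.    13.5]
 [ -40.    61.    15. ]
 [ -52.    64.    15.8]
 [ -64.    67.    17. ]
 [ -76.    72.5   19. ]
 [ -88.    78.5   21. ]
 [-100.    85.    22.3]
 [-112.    92.5   24. ]
 [-124.   100.    25.8]
 [-136.   107.5   26.3]
 [-148.   115.    26. ]
 [-159.2  122.5   23.8]
 [-164.   128.5   20.8]
 [-164.   128.5   20.8]]
```

```bash
cat >> fine.py <<'E'
from scipy.optimize import minimize
C_=lambda f: sdf(world(pin(),*f),RECT).min()
def best(y,f0):
    o=minimize(lambda p:-C_((y,p[0],p[1]*.1)),[f0[1],f0[2]*10],method="Nelder-Mead",options=dict(initial_simplex=[[f0[1],f0[2]*10],[f0[1]+.004,f0[2]*10],[f0[1],f0[2]*10+.3]],xatol=1e-5,fatol=1e-6))
    return [y,o.x[0],o.x[1]*.1],-o.fun
new=[]
for y in np.arange(-.024,-.081,-.007):
    f0=[y]+[np.interp(-y,-wp[:-1,0],wp[:-1,j]) for j in(1,2)]
    f,c=best(y,f0); new.append(f); print(np.round([y*1e3,f[1]*1e3,f[2]*57.3,c*1e3],1))
np.save("new.npy",new)
E
python3 fine.py | tail -n +28
```

```text
[-24.   52.5  10.7   6.6]
[-31.   58.5  14.5   3.9]
[-38.   59.9  14.8   4.4]
[-45.   61.4  15.2   5. ]
[-52.   63.1  15.7   5.6]
[-59.   64.8  16.1   6.3]
[-66.   66.6  16.6   7. ]
[-73.   68.6  17.1   7.7]
[-80.   75.1  20.1   7.5]
```

Run:
```python
from h import *
wp=np.load("wp.npy");new=np.load("new.npy")
path=np.vstack([[[-.0125,.034,0],[-.0135,.039,.01],[-.017,.045,.07],[-.0205,.0485,.125]],new,wp[(wp[:,0]<-.085)][:-1]])
np.save("exec.npy",path)
command_gripper(.068,40)
p,q=tcp(-.012,.030,0); 
r.reach(p+[0,0,.13],q)
print("desc",r.move_straight(p,q,speed=.1,max_force=12))
command_gripper(.02,90); s=r.read_state(); print(s["grip_width"],s["grip_force"],inbox(s["eef_pos"])-inbox(p),s["contact_force"])
if .033<s["grip_width"]<.043:
    for i,f in enumerate(path[:4]):
        p,q=tcp(*f); h=r.move_straight(p,q,speed=.05,max_force=15); s=r.read_state()
        print(i,h,(inbox(s["eef_pos"])-inbox(p)).round(4),s["contact_force"].round(1),s["grip_width"])
        if h: break
print(s["time_s"])
P,d=optics.get_image("top"); np.save("top2.npy",d)
cv2.imwrite("pics/top2.png",cv2.resize(P[175:295,170:330][:,:,::-1],(800,600),interpolation=cv2.INTER_CUBIC))
P,d=optics.get_image("side"); cv2.imwrite("pics/side2.png",cv2.resize(P[150:330,150:390][:,:,::-1],(800,600),interpolation=cv2.INTER_CUBIC))
```

```text
desc True
0.02050729416338503 13.00816398113966 [ 0.00148937 -0.00024331  0.02646504] [ 1.83509585  1.79051138 14.76586047]
10.5
```

View pics/top2.png

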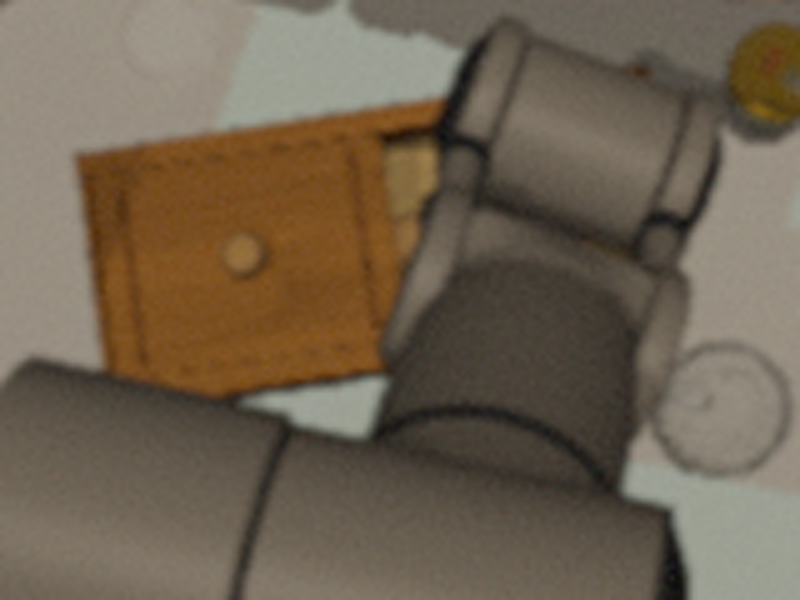

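View pics/side2.png

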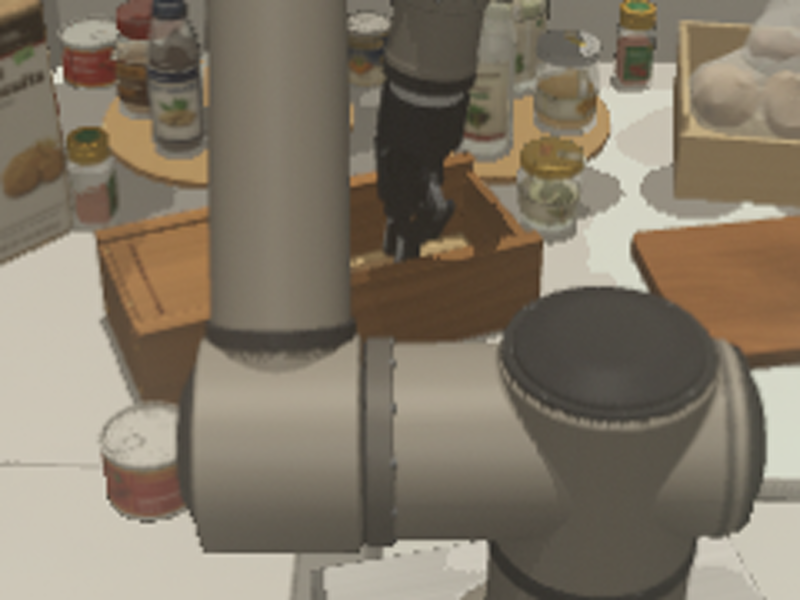

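Run:
```python
from h import *
s=r.read_state();print(s["eef_pos"],inbox(s["eef_pos"]),s["contact_force"],s["torque"],s["grip_width"],s["grip_force"])
command_gripper(.068,40); r.hold(.2); s=r.read_state();print(inbox(s["eef_pos"]),s["contact_force"],s["torque"])
p,q=tcp(-.012,.030,0)
r.move_straight(s["eef_pos"]+[0,0,.03],q,speed=.1);r.hold(.3)
s=r.read_state();print(inbox(s["eef_pos"]),s["contact_force"],s["torque"],s["time_s"])
```

```text
[0.46059997 0.01496539 0.06933767] [ 0.00146895 -0.07903165  0.06933767] [ 1.93984304  1.04265213 14.68920599] [ 0.37869712 -0.3793283  -0.07737651] 0.020548022402141358 12.946575824171305
[-0.00062699 -0.07858013  0.06761876] [1.37005681 1.27216103 2.44027847] [-0.06435806  0.02355953 -0.02758725]
[-0.00090239 -0.07847821  0.09713447] [ 0.64275042 -0.14404212 -0.59663932] [-0.05498377 -0.05011903 -0.0087478 ] 12.0667
```

The stop was spurious: with the fingers reopened the tool is free. The fingers had only pinched the top of the pin. I redo the descent more slowly with a looser guard.

Run:
```python
from h import *
path=np.load("exec.npy")
p,q=tcp(-.012,.030,0)
h=r.move_straight(p,q,speed=.05,max_force=22); r.hold(.2); s=r.read_state()
print("desc",h,(inbox(s["eef_pos"])-inbox(p)).round(4),s["contact_force"])
if s["eef_pos"][2]<p[2]+.006:
    command_gripper(.02,90); s=r.read_state(); print(s["grip_width"],s["grip_force"],inbox(s["eef_pos"])-inbox(p),s["contact_force"])
    if .033<s["grip_width"]<.043:
      for i,f in enumerate(path[:4]):
        p,q=tcp(*f); h=r.move_straight(p,q,speed=.04,max_force=20); s=r.read_state()
        print(i,h,(inbox(s["eef_pos"])-inbox(p)).round(4),s["contact_force"].round(1),s["grip_width"].round(4),s["grip_force"])
        if h: break
print(s["time_s"])
P,d=optics.get_image("side"); cv2.imwrite("pics/side3.png",cv2.resize(P[170:290,210:370][:,:,::-1],(800,600),interpolation=cv2.INTER_CUBIC))
```

```text
desc True [ 0.001  -0.0002  0.0239] [ 3.36936573 -0.17614836  1.4795746 ]
12.95
```

View pics/side3.png

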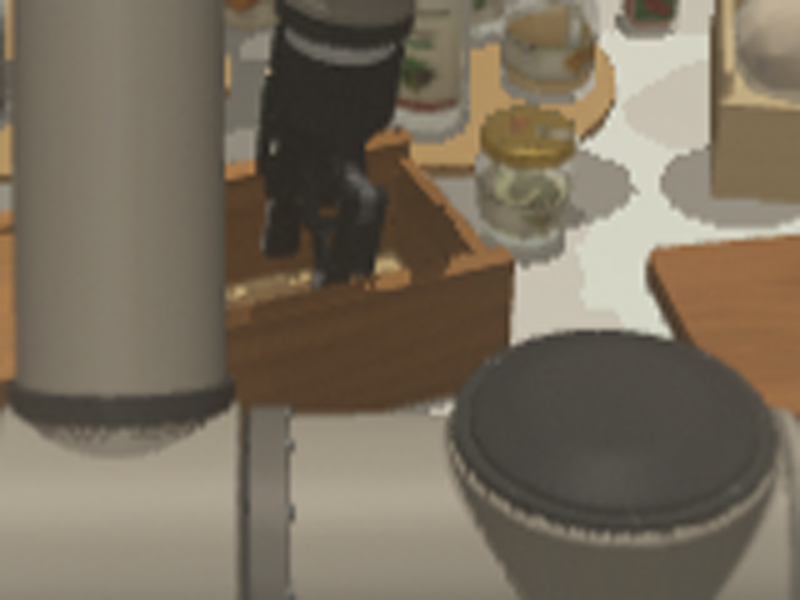

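Contact at TCP z of about 0.067 again, so it's real. The picture shows the fingers inside the opening, with nothing obvious underneath. I press lightly and read force and moment to find the contact point.

Run:
```python
from h import *
p,q=tcp(-.012,.030,0)
def rd(t):
    s=r.read_state(); F=B.T@s["contact_force"];M=B.T@s["torque"]
    print(t,inbox(s["eef_pos"]).round(4),"F",F.round(1),"M",M.round(3),s["grip_width"].round(4),s["joint_positions"].round(2)); return s
s=rd("now")
z0=s["eef_pos"][2]
for dz in(.001,.002,.003,.004):
    r.move_straight([p[0],p[1],z0-dz],q,speed=.02); r.hold(.1); s=rd(dz)
    if abs(s["contact_force"][2])>12: break
print(s["time_s"])
```

```text
Traceback (most recent call last):
AttributeError: 'float' object has no attribute 'round'
```

Run:
```python
from h import *
p,q=tcp(-.012,.030,0)
def rd(t):
    s=r.read_state(); F=B.T@s["contact_force"];M=B.T@s["torque"]
    print(t,inbox(s["eef_pos"]).round(4),"F",F.round(1),"M",M.round(3),round(s["grip_width"],4),s["joint_positions"].round(2)); return s
s=rd("now")
z0=s["eef_pos"][2]
for dz in(.001,.002,.003,.004):
    r.move_straight([p[0],p[1],z0-dz],q,speed=.02); r.hold(.1); s=rd(dz)
    if abs(s["contact_force"][2])>12: break
print(s["time_s"])
```

```text
now [ 0.0009 -0.079   0.0668] F [ 3.3 -0.   4.2] M [-0.111 -0.313  0.03 ] 0.0678 [-0.22  0.5   1.92  0.19  0.78 -0.5 ]
0.001 [ 0.0008 -0.0789  0.0665] F [4.2 1.7 9.2] M [ 0.049  0.051 -0.078] 0.0677 [-0.22  0.5   1.92  0.19  0.78 -0.5 ]
0.002 [ 0.0019 -0.0791  0.0659] F [ 7.5  2.4 10.1] M [ 0.271 -0.263 -0.18 ] 0.0675 [-0.22  0.5   1.92  0.19  0.78 -0.5 ]
0.003 [ 0.002  -0.0791  0.0656] F [ 6.   1.7 18. ] M [ 0.274  0.371 -0.23 ] 0.0682 [-0.22  0.5   1.92  0.19  0.78 -0.5 ]
14.05
```

The contact pushes up and towards +x at y offset +15 mm, so it may be a finger knuckle on the near rail. I try a narrower opening, which still clears the 38 mm barrel.

Run:
```python
from h import *
p,q=tcp(-.012,.030,0)
def rd(t):
    s=r.read_state(); F=B.T@s["contact_force"];M=B.T@s["torque"]
    print(t,inbox(s["eef_pos"]).round(4),"F",F.round(1),"M",M.round(3),round(s["grip_width"],4)); return s
r.move_straight([p[0],p[1],.085],q,speed=.08); command_gripper(.052,40); rd("up")
print(r.move_straight(p,q,speed=.06,max_force=14)); s=rd("dn")
print(s["time_s"],p[2])
P,d=optics.get_image("side"); cv2.imwrite("pics/side4.png",cv2.resize(P[160:280,210:370][:,:,::-1],(800,600),interpolation=cv2.INTER_CUBIC))
```

```text
up [-0.0003 -0.0787  0.0846] F [ 0.9 -0.8  0.3] M [-0.1   -0.009 -0.051] 0.0521
False
dn [ 0.0008 -0.0791  0.0428] F [ 5.2  0.  -1.7] M [-0.095 -0.613  0.014] 0.0522
15.625 0.042873484893640415
```

That was it: the descent is now free to the grasp height. Next I grip and start the extraction.

Run:
```python
from h import *
path=np.load("exec.npy")
command_gripper(.02,90); s=r.read_state(); print(s["grip_width"],s["grip_force"],inbox(s["eef_pos"]),s["contact_force"])
if .033<s["grip_width"]<.043:
    for i,f in enumerate(path[:4]):
        p,q=tcp(*f); h=r.move_straight(p,q,speed=.05,max_force=20); s=r.read_state()
        print(i,h,(inbox(s["eef_pos"])-inbox(p)).round(4),s["contact_force"].round(1),round(s["grip_width"],4),round(s["grip_force"]))
        if h: break
print(s["time_s"])
P,d=optics.get_image("side"); cv2.imwrite("pics/side5.png",cv2.resize(P[160:280,210:370][:,:,::-1],(800,600),interpolation=cv2.INTER_CUBIC))
```

```text
0.03506507815516399 89.2551201581955 [ 0.00158932 -0.07931298  0.04375648] [ 3.5333341  -0.29593933  3.4201669 ]
0 False [-0.0009  0.0002 -0.0001] [ 0.1 -0.1 -2.2] 0.0351 90
1 False [-0.0001  0.0001  0.0002] [-1.1  0.3 -2.4] 0.0348 90
2 False [-0.      0.0004  0.    ] [-0.3  0.7 -2.4] 0.0351 90
3 False [-0.0001  0.0003 -0.0002] [-0.1 -0.8 -1.5] 0.0348 90
17.15
```

View pics/side5.png

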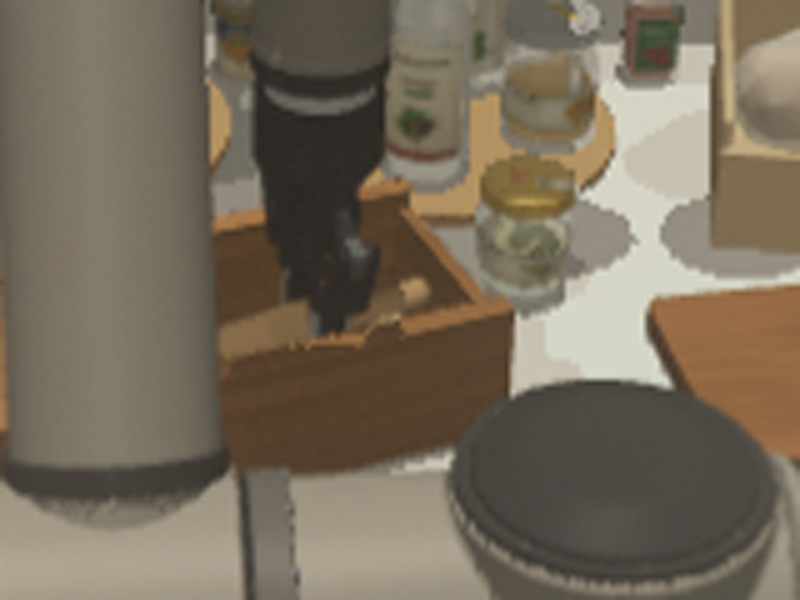

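The pin is held and its head is tilting up, with the tip at crop (425,291). I check that against the model by projection and then continue out.

```bash
cat >> h.py <<'E'
def proj(name,X):
    m=optics.camera_model(name);c=np.array(m["R"])@X+m["t"];s=c[:2]/c[2];s=s*(1+m["k1"]*(s@s));K=m["K"]
    return np.array([K[0,0]*s[0]+K[0,2],K[1,1]*s[1]+K[1,2]])
E
python3 - <<'E'
from h import *
path=np.load("exec.npy"); y,z,T=path[3]
for dz in(-.005,0,.005): print((proj("side",W((0,y-.14*np.cos(T),z+.14*np.sin(T)+dz)))-[210,160])*5)
print("dy",(proj("side",W((0,y-.14*np.cos(T)-.005,z+.14*np.sin(T))))-[210,160])*5)
# axis-line heights via side image: also check with depth at the tip
P,d=optics.get_image("side")
for u,v in[(293,218),(294,218),(295,218),(294,217),(294,219)]: print(inbox(at_d("side",u,v,d[v,u])).round(4))
E
```

```text
[427.56699089 287.94435095]
[427.80974666 281.10147505]
[428.05325986 274.23234851]
dy [435.32734622 279.44668505]
[-0.0063 -0.1482  0.0661]
[-0.0104 -0.1496  0.0683]
[-0.0074 -0.1543  0.0653]
[-0.0031 -0.1528  0.0667]
[-0.007  -0.1513  0.0621]
```

Run:
```python
from h import *
for n in("side","top"):
    P,d=optics.get_image(n)
    pts=[]
    for v in range(170,290):
        for u in range(180,330):
            if d[v,u]>0:
                b=inbox(at_d(n,u,v,d[v,u]))
                if abs(b[0])<.03 and -.172<b[1]<-.09 and .025<b[2]<.095: pts.append(b)
    pts=np.array(pts); print(n,len(pts))
    for lo in np.arange(-.172,-.09,.006):
        k=pts[(pts[:,1]>=lo)&(pts[:,1]<lo+.006)] if len(pts) else []
        if len(k)>2: print(round(lo+.003,3),len(k),"x",np.percentile(k[:,0],[5,50,95]).round(4),"z",np.percentile(k[:,2],[10,50,95]).round(4))
```

```text
Traceback (most recent call last):
  File "h.py", line 12, in at_d
    o,d,_,_=ray(name,u,v); return o+d*dep
            ~~~^^^^^^^^^^
  File "h.py", line 4, in ray
    m=optics.camera_model(name);K=np.array(m["K"]);k=m["k1"]
ValueError: time passes only in moves, steps and waits
```

```bash
cat > look.py <<'E'
from h import *
def cloud(n):
    m=optics.camera_model(n);K=m["K"];R=np.array(m["R"]);t=np.array(m["t"])
    P,d=optics.get_image(n); v,u=np.nonzero(d>0)
    xy=cv2.undistortPoints(np.c_[u,v].astype(np.float64)[:,None],K,np.array([m["k1"],0,0,0.]))[:,0]
    X=np.c_[xy,np.ones(len(u))]*d[v,u][:,None]
    return ((X-t)@R-C)@B, P
E
python3 - <<'E'
from look import *
for n in("side","top"):
    b,_=cloud(n)
    pts=b[(abs(b[:,0])<.03)&(b[:,1]>-.172)&(b[:,1]<-.09)&(b[:,2]>.025)&(b[:,2]<.095)]; print(n,len(pts))
    for lo in np.arange(-.172,-.09,.006):
        k=pts[(pts[:,1]>=lo)&(pts[:,1]<lo+.006)]
        if len(k)>2: print(round(lo+.003,3),len(k),"x",np.percentile(k[:,0],[5,50,95]).round(4),"z",np.percentile(k[:,2],[10,50,95]).round(4))
    w=b[(abs(b[:,0])<.05)&(b[:,1]>-.179)&(b[:,1]<-.171)&(b[:,2]>.07)&(b[:,2]<.09)]; print("mouth top z",np.median(w[:,2]) if len(w) else None)
E
```

```text
side 164
-0.169 73 x [-0.0235  0.0017  0.0263] z [0.0474 0.0651 0.0789]
-0.163 9 x [-0.0021  0.0113  0.0223] z [0.0478 0.0658 0.0793]
-0.157 5 x [-0.0072 -0.006  -0.0001] z [0.0583 0.0643 0.0679]
-0.151 7 x [-0.0114 -0.0082  0.0012] z [0.0635 0.0679 0.0703]
-0.145 11 x [-0.0121 -0.0079  0.001 ] z [0.0596 0.066  0.0696]
-0.139 12 x [-0.014  -0.0081 -0.0026] z [0.0554 0.0648 0.0705]
-0.133 11 x [-0.0113 -0.0059  0.0004] z [0.062  0.0644 0.0677]
-0.127 9 x [-0.012  -0.0057  0.0014] z [0.0599 0.0623 0.066 ]
-0.121 8 x [-0.0126 -0.0081 -0.0046] z [0.0559 0.0611 0.0674]
-0.115 7 x [-0.0113 -0.0092 -0.0071] z [0.0539 0.0598 0.0633]
-0.109 6 x [-0.0124 -0.0108 -0.007 ] z [0.0508 0.0576 0.0609]
-0.097 4 x [-0.0259 -0.023   0.01  ] z [0.0658 0.0682 0.0876]
mouth top z 0.07781732839498537
top 26
-0.169 26 x [-0.0287 -0.0157  0.0012] z [0.042  0.0771 0.0822]
mouth top z 0.08050791067972043
```

The pin sits within 2–3 mm of the model, so I continue the extraction under force guard.

Run:
```python
from h import *
path=np.load("exec.npy"); ok=True
for i,f in enumerate(path[4:],4):
    p,q=tcp(f[0],f[1]+.0005,f[2]); h=r.move_straight(p,q,speed=.05,max_force=12); s=r.read_state()
    print(i,h,(f*[1e3,1e3,57.3]).round(),(inbox(s["eef_pos"])-inbox(p)).round(4),s["contact_force"].round(1),round(s["grip_width"],4),s["time_s"])
    if h: break
```

```text
4 False [-24.  53.  11.] [ 0.      0.0003 -0.0001] [-0.2  0.1 -2.2] 0.0351 17.725
5 False [-31.  59.  14.] [-0.0001  0.0002 -0.0003] [ 0.4 -0.5 -2.7] 0.0348 18.1
6 False [-38.  60.  15.] [-0.     -0.0004 -0.0001] [ 1.1 -0.1 -1.5] 0.0354 18.3917
7 False [-45.  61.  15.] [ 0.0001 -0.0003  0.0001] [-0.5  0.1 -2.4] 0.0352 18.6833
8 False [-52.  63.  16.] [ 0.0001 -0.0002  0.0001] [-0.2 -0.2 -2.4] 0.0349 18.975
9 False [-59.  65.  16.] [ 0.0001 -0.0002  0.0001] [-0.5  0.4 -1.9] 0.0348 19.2667
10 False [-66.  67.  17.] [ 0.0001 -0.0002  0.0001] [ 0.5  0.3 -2. ] 0.0353 19.5583
11 False [-73.  69.  17.] [ 0.0001 -0.0002  0.0001] [-0.1 -0.5 -3.2] 0.0351 19.85
12 False [-80.  75.  20.] [ 0.      0.0004 -0.    ] [ 0.  -1.  -2.3] 0.0353 20.2167
13 False [-88.  79.  21.] [ 0.     -0.0003  0.0001] [ 0.2  0.2 -2.7] 0.0351 20.5417
14 False [-100.   85.   22.] [ 0.0001 -0.0002  0.0002] [ 0.6 -0.5 -2.8] 0.0351 20.9667
15 False [-112.   93.   24.] [ 0.0001 -0.      0.0002] [ 1.  -0.  -2.1] 0.0353 21.4
16 False [-124.  100.   26.] [ 0.     -0.0001  0.0002] [-0.7  0.2 -2.1] 0.0353 21.8333
17 False [-136.  108.   26.] [ 0.     -0.0002  0.0002] [ 0.2  0.  -1.9] 0.0349 22.2667
18 False [-148.  115.   26.] [-0.     -0.0004  0.0002] [-0.3 -0.4 -2.7] 0.0347 22.7
19 False [-159.  123.   24.] [-0.0002 -0.     -0.0002] [-0.3  0.6 -2.2] 0.0353 23.125
20 False [-164.  128.   21.] [-0.0002 -0.0001 -0.0001] [ 0.2  0.2 -2. ] 0.035 23.425
```

The pin came out without contact. Now I lift it, level it and carry it over the board.

Run:
```python
from look import *
b=inbox([.385,-.337,0])
for f,sp in(((-.164,.21,.36,0),.12),((b[1],.21,0.,b[0]),.15),((b[1],.14,0.,b[0]),.1)):
    p,q=tcp(*f); print(r.move_straight(p,q,speed=sp))
r.hold(.5); s=r.read_state(); print(s["grip_width"],s["grip_force"],s["contact_force"],s["time_s"])
c,P=cloud("side"); w=c@B.T+C
k=w[(abs(w[:,0]-.385)<.12)&(w[:,1]<-.17)&(w[:,1]>-.5)&(w[:,2]>.09)&(w[:,2]<.175)]
for lo in np.arange(-.5,-.17,.03):
    j=k[(k[:,1]>=lo)&(k[:,1]<lo+.03)]
    if len(j)>3: print(round(lo+.015,3),len(j),np.median(j,0).round(3),np.percentile(j[:,2],[5,95]).round(3))
cv2.imwrite("pics/side6.png",cv2.resize(P[:,:,::-1],(800,600)))
```

```text
False
False
False
0.035203408873254446 89.96839821338654 [ 0.00860957 -0.12249422 -2.02230253] 27.6833
-0.455 28 [ 0.394 -0.456  0.14 ] [0.133 0.145]
-0.425 25 [ 0.388 -0.414  0.142] [0.129 0.172]
-0.395 213 [ 0.378 -0.397  0.154] [0.132 0.173]
-0.365 111 [ 0.375 -0.366  0.148] [0.129 0.156]
-0.335 118 [ 0.37  -0.335  0.147] [0.128 0.155]
-0.305 113 [ 0.365 -0.305  0.147] [0.127 0.155]
-0.275 121 [ 0.359 -0.275  0.147] [0.128 0.155]
-0.245 105 [ 0.364 -0.251  0.142] [0.127 0.152]
-0.215 57 [ 0.361 -0.213  0.139] [0.132 0.145]
-0.185 8 [ 0.362 -0.198  0.137] [0.133 0.143]
```

View pics/side6.png

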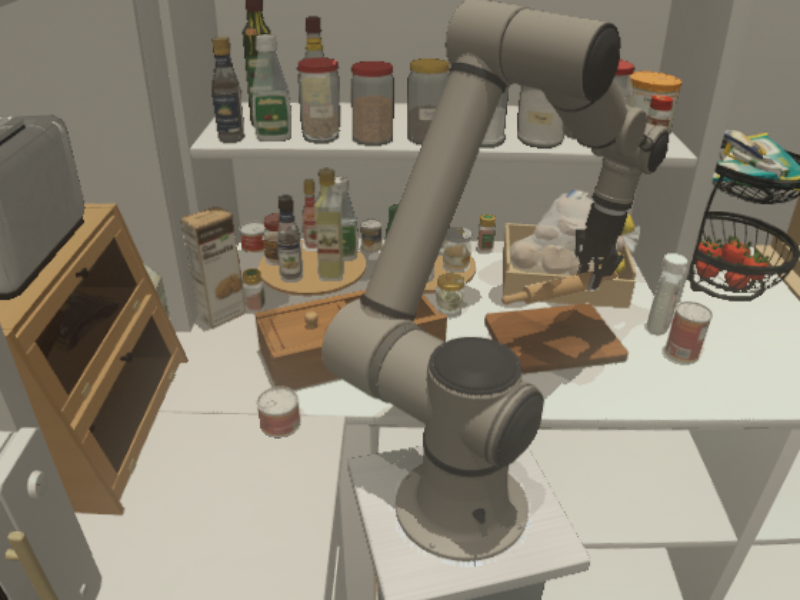

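The picture shows the pin at about (545,290), held level above the board. The depth readings put its axis at about z = 0.14. The lid's knob is at (311,318), so the lid is still back, and the jars and tins are in place.

```bash
python3 -c "
from h import *
print(r.finish_job())"
```

```text
the job is handed in; nothing more can be done
None
```

I handed the job in with the rolling pin held level about 0.14 m above the worktop over the chopping board and the lid open; no judged result was returned, and the tins and jars looked undisturbed in the last picture.

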